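# Load a vial carousel and index it three clicks to the reader

## Task

Put the two amber vials upright into the two white cups of the hand-turned carousel, one in each. Then take the red lever post and swing the lever anticlockwise (seen from above) by exactly three clicks of its pin wheel, counted by feel, never reaching the fourth, so that the vials stand before the reader's two windows. The lever springs back when let go: finish holding it at the third click, without knocking the bottle, tweezers or loose blue cap about.

Things in the scene. Friction and masses are not known exactly. Their poses are not given: they have to be found in the camera images.
- vial_a: amber glass vial with white cap, loose, standing; 20 mm diameter up to 41 mm, cap 16 mm diameter, 47 mm high in all; origin at the centre of its underside, z up. The two vials are alike and may go into either cup
- vial_b: the other vial, as vial_a
- cup_a (a point): centre of the inner floor of one white cup on the turntable (25 mm above the bench, 46 mm from the axis); cup inner diameter 24 mm, outer 29 mm, rim 20 mm above this floor, open at the top. A seated vial stands 27 mm out of it. With the lever at rest this is the cup nearer the reader. The cup centres are 48 mm apart and turn with the turntable
- cup_b (a point): the same point of the other cup
- handle (a point): centre of the top of the upright red lever post (14 mm diameter, its top 85 mm above the bench, free to grip from its top down to 50 mm below it, where a steel lever bar 20 to 27 mm above the bench carries it); 108 mm from the turntable's axis, rigid with the turntable
- axis (a point): top of the turntable's hub, on its vertical axis, 39 mm above the bench; the base is fixed to the bench. The turntable is 127 mm in diameter; the cups' rims are its highest parts (45 mm) apart from the post and the vials
- carousel (a joint): turntable and lever angle, rad, 0 = at rest, anticlockwise from above positive. A spring pushes it back to 0 (5 to 6 N at the post). At each pin, one every 0.2 rad, the push needed jumps by 4 N or more 0.07 rad before the crest, sinks by about 8 N up to 0.07 rad past it, then snaps back in the gap: one click. First crest at 0.15 to 0.30 rad (varies), gap middles 0.1 rad past each
- pointer (a point): the point on the pin ring (68 mm from the axis, 30 mm above the bench) in front of the reader's roller and red pointer; fixed
- notch_1 (a point): gap between the first and second pin on the turntable's rim (68 mm from the axis, 30 mm above the bench), which lies at the pointer after one click
- notch_2 (a point): gap between the second and third pin, at the pointer after two clicks; neighbouring gaps are 13.6 mm apart
- notch_3 (a point): gap between the third and fourth pin, marked by a red line on the turntable; at the pointer after three clicks
- notch_4 (a point): gap past the fourth pin, which must not reach the pointer
- bottle: white lab bottle, 61 mm diameter, 82 mm high, bystander; origin at the centre of its underside
- tweezers: blue plastic tweezers, 120 mm long, 9 mm high, lying flat, bystander; origin at the centre of its underside
- cap: loose blue screw cap, 34 mm diameter, 14 mm high, bystander; origin at the centre of its underside
- reader: white two-window reader, fixed; origin on the turntable's axis, at the bench top; its x axis points from there to the pointer and roller. Two housings 73 mm high, inner faces 105 mm from the axis, stand either side of the low sprung roller (under 45 mm high). It is clamped at a varying angle round the carousel
There are look-alikes about, which are no part of the job. Leave any turquoise or yellow look-alike of the vial_b alone.

How it is judged:
By the outcome, as a careful person would: the job done as asked, in the order asked, and still so for the second after the job is handed in, while the arm keeps its last pose, push and grip.
It also fails if it takes over 72 s, if anything falls off the work surface, if the arm or the gripper's body presses on something with over 40 N, if the wrist force passes 120 N, or if a joint passes its speed limit or range.

## Robot

A 6-joint arm with a two-finger parallel gripper is mounted at the origin on a cart in front of the work surface, level with it; the furniture and walls round the work are solid. World frame = base frame: x ahead of the robot, y to its left, z up, the work surface at z = 0. Lengths are in m, angles in rad, forces in N, time in s.
With the tool pointing down it reaches from about 0.375 to 0.9 m from the base axis. Payload 3.1 kg.
Tool frame: the origin (TCP) lies between the finger pads; the fingertips stand manip.finger_overhang ahead of it and the grasp point (between the pads) lies 5 mm behind it (manip.finger_overhang is the distance from the TCP to the fingertips, in m); z points along the fingers, y is the line along which they close (so a half turn about z gives the same grasp; the last joint's range is limited). The gripper opens to 85 mm and grips with 20 to 120 N. Pads are 22 mm wide; open, the fingers measure 114 mm over their backs; the gripper's body (76 mm by 85 mm) begins 54 mm behind the grasp point. The pads swing forward as they close: fully open they stand 13 mm farther back than shut.
Start: joints at [1.026, 0.527, 1.433, -0, 1.181, -0.178], TCP at [0.224, 0.583, 0.245] pointing down, gripper open.
Joint ranges: [-3.08, 3.08], [-0.75, 2.2], [0.22, 2.44], [-1.43, 4.57], [0, 2.65], [-2.85, 2.85]. Speed limits (rad/s): [2.79, 2.79, 3.14, 3.14, 3.14, 3.14].

## Interface

Orientations are given as a unit quaternion [x, y, z, w].
In Python, from station import manip gives the robot as it stands.
- The arm moves only by the tool drive_tool, never from a script. Its argument "plan" is a list of rows, each a list of 7 numbers: the shift along the tool's x, y, z in m, then the turn, a rotation vector about the tool's x, y, z in degrees, then the opening, from -1 (shut) to 1 (fully open). In form: [[x, y, z, wx, wy, wz, gripper], ...]. A call has 1 to 10 rows; each row shifts and turns the commanded pose from where the row before left it, along the tool's axes as they then stand; what a row does not reach is not made up. A row lasts 1/10 s, in which the tool goes at most 50 mm and 8.59 degrees, less where a joint would pass 70% of its speed; a pose out of reach is approached as far as the arm can. A call is refused whole if a number of a shift passes 0.05 or a number of a turn 8.59, either way. A call with a gripper value outside its range is refused whole. The fingers move at their own pace and stop on an object; "newtons" is the grip in N (left out, the last holds). Time passes only in rows, so rows that do not move let the fingers close. It gives the time, the measured TCP pose, the force, the opening and the grip force at its end, in the units of the state.
- manip.sense(): the state, without advancing time (a new reading comes with each control period).
- manip.snapshot(name): name is "scene" or "top" or "wrist"; returns a dict with "image" (480x640x3 uint8, red, green, blue), "z_map" (480x640 float32, m along the optical axis (not along the pixel's ray), 0 where there is no reading), "fov_y" (degrees; the focal length in pixels is half the picture's height over the tangent of half this angle, whatever the lens; pixels are square), "cx", "cy" (the principal point, pixels), "extrinsics" (4x4, takes a point from camera to world coordinates); the wrist camera has in their place "mount" (4x4, takes a point from camera to tool coordinates, whose origin is the TCP and whose axes are the flange's). Camera axes: x right, y up, looking along -z (the intrinsics and any distortion apply to the point x, -y, -z); pixel columns grow to the right and rows downward; lengths in m; the calibration is good to about 2 mm. The wrist camera is an equidistant fisheye: a pixel r from the principal point sees the ray r / f radians off the axis. A picture is of the moment at which its call begins: read the wrist's pose just before it.
- manip.sign_off(): hands the job in; it is judged then, once.
The state is a dict: "t": time; "q": joint angles; "qd": joint speeds; "tau": joint torques, N m; "tcp_pos": TCP position; "tool_rot": TCP orientation; "force": force on the tool from outside, world axes, zero at the start; "ft_torque": the same for the moment, N m; "finger_gap": opening from 0.0 (shut) to 1.0 (fully open); "gripper_force": force on a finger pad.
Only numpy, scipy, OpenCV 4.12 (cv2) and the standard library are available. Lean on these libraries where they do the work, as an engineer would, in place of code of your own. Each camera call takes 0.05 s, during which the arm holds its last target. There are 200 camera calls.

## Working session

There is one attempt and no reset: what is moved stays moved. The work goes in short steps, Python scripts to look and compute and a tool call to move; the robot and the scene stay as the last step left them, time stands still between calls to the robot, and variables do not carry over. Pictures are saved under pics/ and viewed, at most 11 in all, crops included, and the job is handed in when it is done.

Besides the shell and the picture viewer there is one more tool, called after "Request:" by a JSON object that holds its "api" and its "payload". drive_tool: Moves the arm, as the interface text tells. Its arguments: {"type":"object","properties":{"plan":{"type":"array"},"newtons":{"type":"number"}},"required":["plan"]}

```bash
mkdir -p pics; cat > h.py <<'E'
import numpy as np, cv2
from station import manip
def snap(n):
    s=manip.snapshot(n); np.savez('%s.npz'%n,**{k:v for k,v in s.items()}); return s
def pt(s,u,v,z=None,h=None):
    """world point of pixel; h: intersect with plane z=h instead of depth"""
    f=240/np.tan(np.radians(float(s['fov_y']))/2); E=s['extrinsics']
    d=np.array([(u-s['cx'])/f,-(v-s['cy'])/f,-1.])
    if h is None:
        zz=z if z else s['z_map'][int(v),int(u)]; return E[:3,:3]@(d*zz)+E[:3,3]
    w=E[:3,:3]@d; return E[:3,3]+w*(h-E[2,3])/w[2]
E
python3 - <<'E'
from h import *
print(manip.sense(), manip.finger_overhang)
a=snap('scene');b=snap('top')
for n,s in(('scene',a),('top',b)):
    cv2.imwrite('pics/%s0.png'%n,s['image'][...,::-1]); print(n,[k for k in s],s['fov_y'],s['cx'],s['cy'],s['extrinsics'])
E
```

```text
{'t': 0.0, 'q': array([ 1.02551718e+00,  5.28470366e-01,  1.43391889e+00,  2.00042205e-05,
        1.18139203e+00, -1.78497477e-01]), 'qd': array([-1.02756215e-03,  1.55014232e-05, -1.07561604e-03, -1.03531062e-03,
       -1.26692230e-03,  5.12887418e-04]), 'tau': array([-3.40471024e-04, -4.42354882e+01, -1.78028101e+01, -1.92129251e-04,
        8.29021126e-03,  1.45999411e-05]), 'tcp_pos': array([0.22373452, 0.58284082, 0.24432573]), 'tool_rot': array([ 1.82368224e-01,  9.83229695e-01, -1.02016355e-03, -3.96083054e-04]), 'force': array([ 0.11100925,  0.39352155, -0.78632763]), 'ft_torque': array([ 0.01227309,  0.05052575, -0.01919557]), 'gripper_force': 0.0, 'finger_gap': 0.9978012452785062} 0.014
scene ['image', 'z_map', 'fov_y', 'cx', 'cy', 'extrinsics'] 51.86551071897985 335.09042491088906 233.64332939671888 [[ 0.88670604  0.34459541 -0.30823108  0.2853757 ]
 [-0.46197014  0.68680879 -0.56113927 -0.26341691]
 [ 0.0183298   0.63995913  0.76819029  0.77417067]
 [ 0.          0.          0.          1.        ]]
top ['image', 'z_map', 'fov_y', 'cx', 'cy', 'extrinsics'] 54.74710974749873 324.53427357795374 240.25621124636723 [[-0.00202729  0.99821107 -0.05975401  0.48570741]
 [-0.99998382 -0.00170608  0.00542604  0.26506754]
 [ 0.00531438  0.05976404  0.99819839  1.01608203]
 [ 0.          0.          0.          1.        ]]
```

View pics/top0.png

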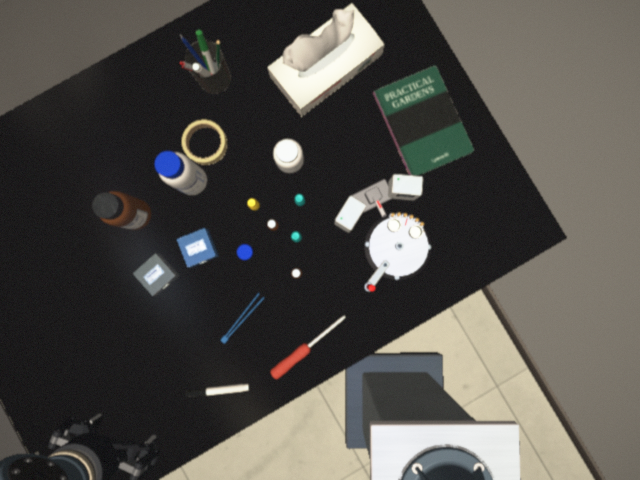

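View pics/scene0.png

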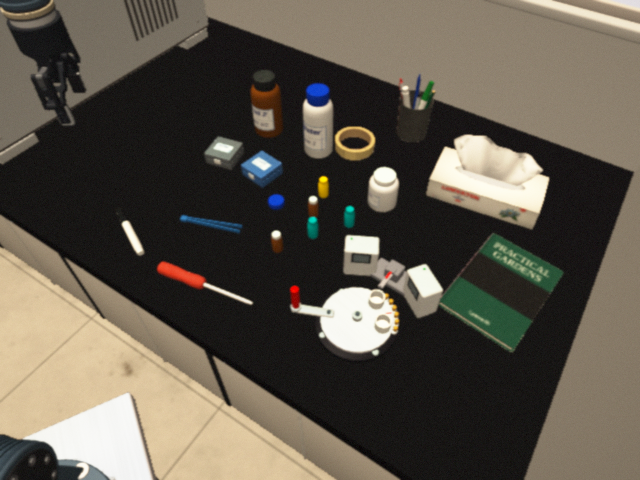

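The top view shows the two white-capped amber vials at about (272,224) and (296,273), turquoise ones at (300,200) and (296,237), the carousel hub near (399,246) and the red post near (371,288). I'll enlarge to get better pixels.

```bash
python3 - <<'E'
from h import *
b=np.load('top.npz'); im=b['image'][...,::-1]
c=cv2.resize(im[165:305,330:450],None,fx=4.2,fy=4.2,interpolation=cv2.INTER_CUBIC)
d=cv2.resize(im[185:285,235:315],None,fx=4.2,fy=4.2,interpolation=cv2.INTER_CUBIC)
o=np.zeros((590,504+20,3),np.uint8)
cv2.imwrite('pics/c1.png',c)
# white caps centroid
z=b['z_map']
hsv=cv2.cvtColor(b['image'],cv2.COLOR_RGB2HSV)
def blob(m,u,v,r=9):
    ys,xs=np.nonzero(m[v-r:v+r+1,u-r:u+r+1]); return xs.mean()+u-r,ys.mean()+v-r,len(xs)
w=(hsv[...,1]<70)&(hsv[...,2]>130)
for u,v in((272,224),(296,273)):
    x,y,n=blob(w,u,v); print('vial',x,y,n,pt(b,x,y,h=.047),pt(b,x,y))
red=((hsv[...,0]<8)|(hsv[...,0]>172))&(hsv[...,1]>150)&(hsv[...,2]>80)
x,y,n=blob(red,371,288); print('handle',x,y,n,pt(b,x,y,h=.085),pt(b,x,y))
s=np.load('scene.npz');print(pt(b,399,246,h=.039),pt(b,399,246))
for u,v in((253,204),(300,200),(296,237),(245,253)): print(pt(b,u,v,h=.045))
E
```

```text
vial 271.135593220339 223.5762711864407 59 [0.57896135 0.37174245 0.047     ] [0.57875713 0.37150884 0.04912224]
vial 295.5762711864407 272.864406779661 59 [0.4757135  0.32031469 0.047     ] [0.47573093 0.32021833 0.04869033]
handle 371.5 287.70454545454544 44 [0.44616364 0.16621413 0.085     ] [0.44625883 0.1664521  0.08724137]
[0.53177623 0.10251049 0.039     ] [0.53168535 0.10283116 0.04092745]
[0.62062012 0.41035024 0.045     ]
[0.62898379 0.31136292 0.045     ]
[0.55078739 0.31966767 0.045     ]
[0.51739729 0.42634163 0.045     ]
```

View pics/c1.png

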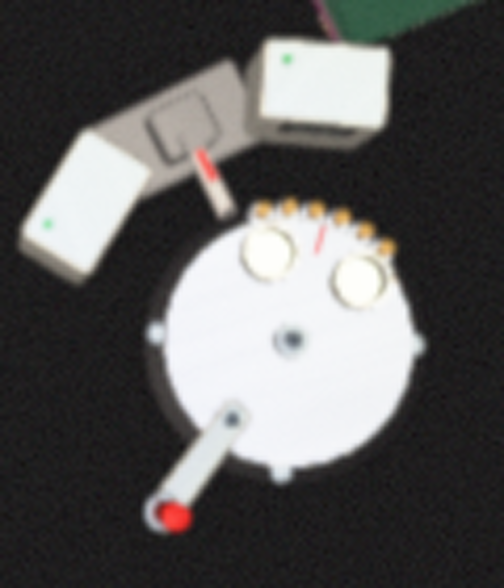

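```bash
cat >> h.py <<'E'
from scipy.spatial.transform import Rotation as Ro
def go(p,yaw,n=1,dec=4):
    """rows (tool frame) from present pose to p with tool y at bearing yaw(deg), pointing down"""
    s=manip.sense(); R=Ro.from_quat(s['tool_rot']).as_matrix(); y=np.radians(yaw)
    T=np.array([[-np.sin(y),np.cos(y),0],[np.cos(y),np.sin(y),0],[0,0,-1]])
    if (R.T@T)[1,1]<0: T=T@np.diag([-1,-1,1])
    rv=Ro.from_matrix(R.T@T).as_rotvec(); d=(np.array(p)-s['tcp_pos'])/n
    print('t',s['t'],'tcp',s['tcp_pos'].round(4),'F',s['force'].round(1),'gap',round(s['finger_gap'],3),'tot',(d*n).round(4))
    for i in range(n):
        Q=R@Ro.from_rotvec(rv*i/n).as_matrix()
        print([*(Q.T@d).round(dec).tolist(),*np.degrees(rv/n).round(2).tolist()])
E
python3 - <<'E'
from h import *
b=np.load('top.npz')
k=lambda U,V:((U+.5)/4.2-.5+330,(V+.5)/4.2-.5+165)
hub=pt(b,*k(290,341),h=.039);A=pt(b,*k(268,252),h=.045);B=pt(b,*k(358,281),h=.045);P=pt(b,*k(226,212),h=.03)
print(hub,A,B,np.linalg.norm(A-B),np.linalg.norm((A-hub)[:2]),np.linalg.norm((B-hub)[:2]))
for U,V in((262,210),(290,208),(316,209),(342,216),(320,240),(226,212)):
    q=pt(b,*k(U,V),h=.03)-hub; print(np.hypot(*q[:2]),np.arctan2(q[1],q[0]))
s=np.load('scene.npz');hsv=cv2.cvtColor(s['image'],cv2.COLOR_RGB2HSV);w=(hsv[...,1]<90)&(hsv[...,2]>130)
for u,v in((313,200),(276,235)):
    ys,xs=np.nonzero(w[v-7:v+7,u-8:u+9]);x,y=xs.mean()+u-8,ys.mean()+v-7;print(len(xs),x,y,pt(s,x,y,h=.045))
go((.579,.372,.14),-17,11,3)
E
```

```text
[0.53218018 0.10321042 0.039     ] [0.57656024 0.11472069 0.045     ] [0.56191324 0.06977267 0.045     ] 0.047274293085933325 0.04584840925783529 0.044745255752100664
0.0683328407703758 0.17671787516808982
0.06831077121730572 -0.03334606846107033
0.06949981090131342 -0.22539335529820334
0.0702863095546307 -0.4213728532858516
0.05470771504266102 -0.32317974251994414
0.07290114789376248 0.4298067655900224
59 312.4406779661017 199.45762711864407 [0.57857866 0.37037807 0.045     ]
70 275.77142857142854 234.31428571428572 [0.47558467 0.31870875 0.045     ]
t 0.1 tcp [0.2238 0.5829 0.2444] F [-0.1 -0.8  0.1] gap 1.001 tot [ 0.3552 -0.2109 -0.1044]
[-0.037, -0.006, 0.009, -0.01, 0.01, 7.82]
[-0.038, -0.001, 0.009, -0.01, 0.01, 7.82]
[-0.037, 0.004, 0.009, -0.01, 0.01, 7.82]
[-0.036, 0.009, 0.009, -0.01, 0.01, 7.82]
[-0.035, 0.014, 0.009, -0.01, 0.01, 7.82]
[-0.033, 0.018, 0.009, -0.01, 0.01, 7.82]
[-0.03, 0.023, 0.009, -0.01, 0.01, 7.82]
[-0.027, 0.027, 0.009, -0.01, 0.01, 7.82]
[-0.023, 0.03, 0.009, -0.01, 0.01, 7.82]
[-0.018, 0.033, 0.009, -0.01, 0.01, 7.82]
[-0.014, 0.035, 0.009, -0.01, 0.01, 7.82]
```

Request:
{"api": "drive_tool", "payload": {"plan": [[-0.037,-0.006,0.009,0,0,7.82,0],[-0.038,-0.001,0.009,0,0,7.82,0],[-0.037,0.004,0.009,0,0,7.82,0],[-0.036,0.009,0.009,0,0,7.82,0],[-0.035,0.014,0.009,0,0,7.82,0],[-0.033,0.018,0.009,0,0,7.82,0],[-0.03,0.023,0.009,0,0,7.82,0],[-0.027,0.027,0.009,0,0,7.82,0],[-0.023,0.03,0.009,0,0,7.82,0],[-0.018,0.033,0.009,0,0,7.82,0]]}}

```text
t: 1.1
tcp_pos: [0.5491, 0.3907, 0.1543]
tool_rot: [0.764, 0.646, -0.001, -0.0]
force: [0.3, 0.6, 0.2]
finger_gap: 0.502
gripper_force: 0.0
```

Request:
{"api": "drive_tool", "payload": {"plan": [[-0.014,0.035,0.009,0,0,7.82,0],[0,0,0,0,0,0,0],[0,0,0,0,0,0,0],[0,0,0,0,0,0,0]]}}

```text
t: 1.5
tcp_pos: [0.5794, 0.3729, 0.146]
tool_rot: [0.804, 0.595, -0.001, -0.0]
force: [-0.5, -0.0, -0.7]
finger_gap: 0.499
gripper_force: 0.0
```

```bash
cat >> h.py <<'E'
def wpt(s,st,u,v,h):
    f=240/np.tan(np.radians(float(s['fov_y']))/2); x,y=u-s['cx'],v-s['cy']; r=np.hypot(x,y); a=r/f
    d=np.array([np.sin(a)*x/r,-np.sin(a)*y/r,-np.cos(a)]); M=s['mount']; R=Ro.from_quat(st['tool_rot']).as_matrix()
    o=R@M[:3,3]+st['tcp_pos']; w=R@M[:3,:3]@d; return o+w*(h-o[2])/w[2]
E
python3 - <<'E'
from h import *
st=manip.sense(); s=snap('wrist'); np.savez('st.npz',**st)
cv2.imwrite('pics/w1.png',s['image'][...,::-1]); print(s['mount'],s['fov_y'],s['cx'],s['cy'])
go((.579,.3715,.036),-17,4)
E
```

```text
[[-6.96145146e-04  9.53796795e-01  3.00451642e-01  7.65185520e-02]
 [ 9.99999512e-01  8.74722659e-04 -4.59850585e-04 -4.39418998e-04]
 [-7.01415873e-04  3.00451175e-01 -9.53796938e-01 -1.28413038e-01]
 [ 0.00000000e+00  0.00000000e+00  0.00000000e+00  1.00000000e+00]] 65.70646984690485 318.0093152288743 235.9291720888918
t 1.55 tcp [0.5793 0.3732 0.1463] F [-1.   0.1  0.3] gap 0.501 tot [-0.0003 -0.0017 -0.1103]
[-0.0004, 0.0001, 0.0276, -0.01, 0.0, 0.02]
[-0.0004, 0.0001, 0.0276, -0.01, 0.0, 0.02]
[-0.0004, 0.0001, 0.0276, -0.01, 0.0, 0.02]
[-0.0004, 0.0001, 0.0276, -0.01, 0.0, 0.02]
```

View pics/w1.png

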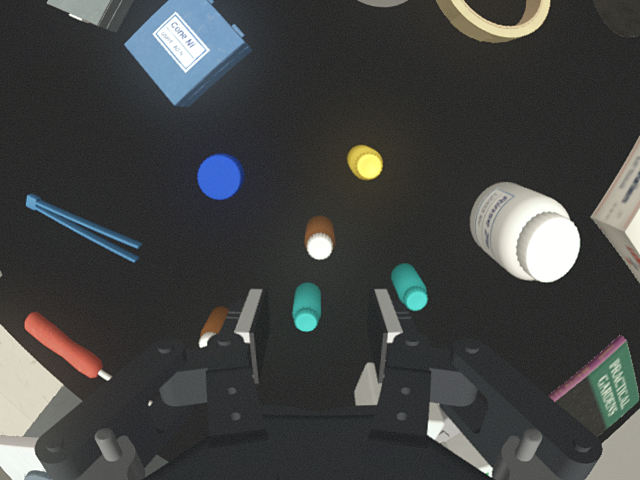

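The wrist view shows vial 1's cap at (319,246), turquoise vials at (306,322) and (417,298), and the blue cap at (220,176). The finger path is clear.

```bash
python3 - <<'E'
from h import *
s=dict(np.load('wrist.npz'));st=dict(np.load('st.npz'))
for u,v in((319,247),(306,322),(417,298)):print(wpt(s,st,u,v,.047))
go((.579,.3715,.036),-17,4)
E
```

```text
[0.57878553 0.37021753 0.047     ]
[0.55361841 0.31912502 0.047     ]
[0.63344759 0.31361184 0.047     ]
t 1.55 tcp [0.5793 0.3732 0.1463] F [-1.   0.1  0.3] gap 0.501 tot [-0.0003 -0.0017 -0.1103]
[-0.0004, 0.0001, 0.0276, -0.01, 0.0, 0.02]
[-0.0004, 0.0001, 0.0276, -0.01, 0.0, 0.02]
[-0.0004, 0.0001, 0.0276, -0.01, 0.0, 0.02]
[-0.0004, 0.0001, 0.0276, -0.01, 0.0, 0.02]
```

Request:
{"api": "drive_tool", "payload": {"plan": [[-0.0025,0,0.03,0,0,0,0],[0,0,0.03,0,0,0,0],[0,0,0.03,0,0,0,0],[0,0,0.02,0,0,0,0],[0,0,0,0,0,0,0],[0,0,0,0,0,0,-0.8],[0,0,0,0,0,0,-0.8],[0,0,0,0,0,0,-0.8],[0,0,0,0,0,0,-0.8],[0,0,0,0,0,0,-0.8]], "newtons": 30}}

```text
t: 2.55
tcp_pos: [0.5806, 0.3706, 0.038]
tool_rot: [0.804, 0.595, 0.001, 0.0]
force: [-2.0, 0.0, 4.9]
finger_gap: 0.221
gripper_force: 29.9
```

Request:
{"api": "drive_tool", "payload": {"plan": [[0,0,-0.04,0,0,0,-0.8],[0,0,-0.04,0,0,0,-0.8],[0,0,-0.025,0,0,0,-0.8],[-0.04,0.0117,0,0,0,0,-0.8],[-0.041,0.0117,0,0,0,0,-0.8],[-0.041,0.0117,0,0,0,0,-0.8],[-0.041,0.0117,0,0,0,0,-0.8],[-0.041,0.0117,0,0,0,0,-0.8],[-0.041,0.0117,0,0,0,0,-0.8],[0,0,0,0,0,0,-0.8]]}}

```text
t: 3.55
tcp_pos: [0.5753, 0.1102, 0.1415]
tool_rot: [0.806, 0.592, -0.001, 0.001]
force: [0.5, -0.2, -0.6]
finger_gap: 0.221
gripper_force: 29.5
```

Request:
{"api": "drive_tool", "payload": {"plan": [[0,0,0,0,0,0,-0.8],[0,0,0,0,0,0,-0.8]]}}

```text
t: 3.75
tcp_pos: [0.5752, 0.1159, 0.1414]
tool_rot: [0.804, 0.595, 0.0, -0.0]
force: [-1.0, -0.0, -0.1]
finger_gap: 0.219
gripper_force: 29.5
```

```bash
python3 - <<'E'
from h import *
st=manip.sense(); s=snap('wrist'); np.savez('st.npz',**st)
cv2.imwrite('pics/w2.png',s['image'][...,::-1])
go((.5767,.115,.14),-17,1)
E
```

```text
t 3.8 tcp [0.5751 0.1164 0.1414] F [-0.  -0.1  0. ] gap 0.216 tot [ 0.0016 -0.0014 -0.0014]
[-0.0008, 0.0019, 0.0014, 0.01, -0.02, 0.04]
```

View pics/w2.png

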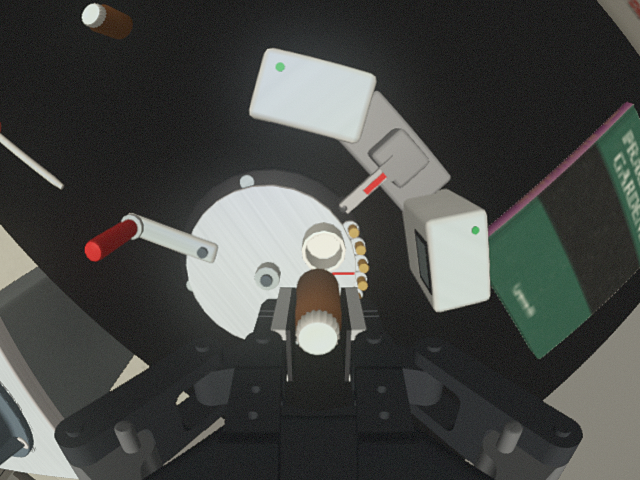

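The wrist view shows the vial held upright with its cap near (318,335), cup A near (323,243) and the pointer tip at (345,209). I'll enlarge the cup and vial.

```bash
python3 - <<'E'
from h import *
s=dict(np.load('wrist.npz'))
cv2.imwrite('pics/w2c.png',cv2.resize(s['image'][215:365,260:400,::-1],None,fx=4,fy=4,interpolation=cv2.INTER_CUBIC))
E
```

```text
(no output)
```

View pics/w2c.png

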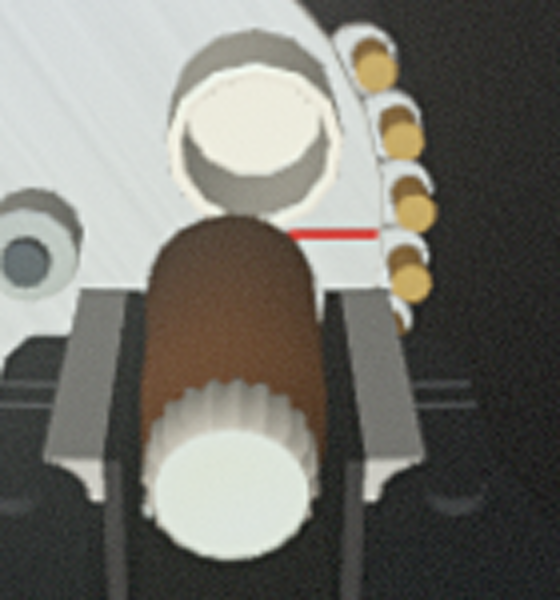

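```bash
python3 - <<'E'
from h import *
s=dict(np.load('wrist.npz'));st=dict(np.load('st.npz'))
A=wpt(s,st,323.4,249.6,.045); C=wpt(s,st,317.6,338.4,st['tcp_pos'][2]+.009); t=st['tcp_pos']
hub=wpt(s,st,260+29.5/4-.5,215+253/4-.5,.039)
R=Ro.from_quat(st['tool_rot']).as_matrix()
print('A',A,'capc',C,'tcp',t,'hub',hub,'dist',np.hypot(*(A-hub)[:2]),'cup-vial world',(A-C)[:2],'tool',R.T@np.array([*(A-C)[:2],0]))
go((.5767,.115,.14),-17,1)
E
```

```text
A [0.57716019 0.11169594 0.045     ] capc [0.57408784 0.11430838 0.15041478] tcp [0.57517755 0.11593305 0.14141478] hub [0.533866   0.10134281 0.039     ] dist 0.04451487995387755 cup-vial world [ 0.00307235 -0.00261245] tool [-1.59897109e-03  3.70236431e-03 -1.73310537e-07]
t 3.8 tcp [0.5751 0.1164 0.1414] F [-0.  -0.1  0. ] gap 0.216 tot [ 0.0016 -0.0014 -0.0014]
[-0.0008, 0.0019, 0.0014, 0.01, -0.02, 0.04]
```

Request:
{"api": "drive_tool", "payload": {"plan": [[-0.001,0.003,0.02,0,0,0,-0.8],[0,0,0.02,0,0,0,-0.8],[0,0,0.008,0,0,0,-0.8],[0,0,0,0,0,0,-0.8],[0,0,0,0,0,0,-0.8],[0,0,0,0,0,0,-0.8]]}}

```text
t: 4.4
tcp_pos: [0.5784, 0.1139, 0.0942]
tool_rot: [0.804, 0.595, 0.001, 0.001]
force: [-0.5, -0.1, -0.6]
finger_gap: 0.222
gripper_force: 29.5
```

```bash
python3 - <<'E'
from h import *
st=manip.sense(); s=snap('wrist'); np.savez('st.npz',**st)
cv2.imwrite('pics/w3.png',cv2.resize(s['image'][235:375,240:400,::-1],None,fx=4,fy=4,interpolation=cv2.INTER_CUBIC))
print(st['tcp_pos'],st['force'])
E
```

```text
[0.57836483 0.11385506 0.09418803] [-0.4715816  -0.14230835 -0.58156242]
```

View pics/w3.png

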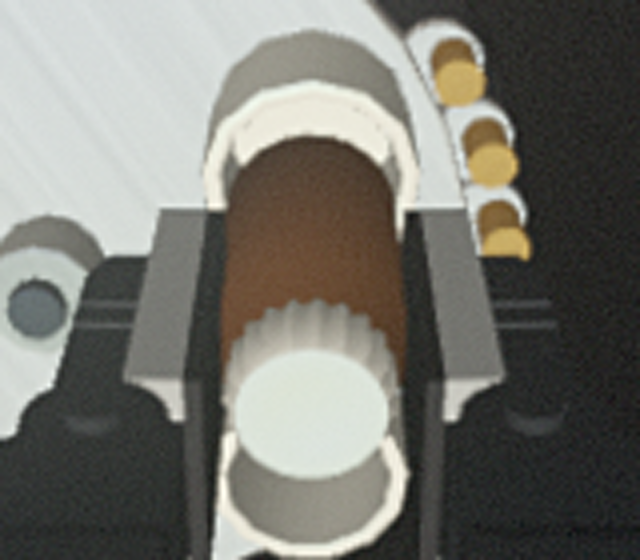

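The crop shows cup A and the vial both centred at column 312. The vial's far bottom edge is at row 135 and the rim's far edge at row 82 (outer) and 97 (inner).

```bash
python3 - <<'E'
from h import *
s=dict(np.load('wrist.npz'));st=dict(np.load('st.npz'))
R=Ro.from_quat(st['tool_rot']).as_matrix();t=st['tcp_pos']
f=lambda U,V,h:(R.T@(wpt(s,st,240+(U+.5)/4-.5,235+(V+.5)/4-.5,h)-t)).round(4)
print('vial c',f(312,135,t[2]-.038)-[.01,0,0],'cap',f(312,413,t[2]+.009),'rim in',f(312,97,.045)-[.012,0,0],'out',f(312,82,.045)-[.0145,0,0], 'lr',f(205,165,.045),f(420,165,.045))
E
```

```text
vial c [-0.0024 -0.0006  0.038 ] cap [-0.0016 -0.0006 -0.009 ] rim in [-0.0037 -0.0006  0.0492] out [-0.0042 -0.0006  0.0492] lr [-0.0012 -0.0145  0.0492] [-0.0013  0.0135  0.0492]
```

Request:
{"api": "drive_tool", "payload": {"plan": [[-0.0015,0,0.006,0,0,0,-0.8],[0,0,0.006,0,0,0,-0.8],[0,0,0.003,0,0,0,-0.8],[0,0,0,0,0,0,-0.8]]}}

```text
t: 4.85
tcp_pos: [0.577, 0.1119, 0.0776]
tool_rot: [0.804, 0.594, -0.0, -0.0]
force: [-0.3, -0.5, -0.2]
finger_gap: 0.218
gripper_force: 29.5
```

Request:
{"api": "drive_tool", "payload": {"plan": [[0,0,0.005,0,0,0,-0.8],[0,0,0.005,0,0,0,-0.8],[0,0,0.003,0,0,0,-0.8],[0,0,0,0,0,0,-0.8],[0,0,0,0,0,0,-0.8]]}}

```text
t: 5.35
tcp_pos: [0.5772, 0.112, 0.0652]
tool_rot: [0.804, 0.595, -0.0, -0.0]
force: [-0.9, 0.2, -0.1]
finger_gap: 0.221
gripper_force: 29.5
```

Request:
{"api": "drive_tool", "payload": {"plan": [[0,0,0.0015,0,0,0,-0.8],[0,0,0,0,0,0,-0.8],[0,0,0,0,0,0,-0.1],[0,0,0,0,0,0,-0.1],[0,0,0,0,0,0,-0.1],[0,0,-0.02,0,0,0,-0.1],[0,0,-0.03,0,0,0,-0.1],[0,0,-0.03,0,0,0,-0.1],[0,0,0,0,0,0,-0.1],[0,0,0,0,0,0,-0.1]]}}

```text
t: 6.35
tcp_pos: [0.5775, 0.112, 0.1445]
tool_rot: [0.804, 0.595, 0.001, 0.0]
force: [-0.3, 0.4, 0.3]
finger_gap: 0.447
gripper_force: 0.0
```

```bash
python3 - <<'E'
from h import *
st=manip.sense(); s=snap('wrist'); np.savez('st.npz',**st)
cv2.imwrite('pics/w4.png',cv2.resize(s['image'][140:360,150:450,::-1],None,fx=2.6,fy=2.6,interpolation=cv2.INTER_CUBIC))
go((.476,.3190,.12),-17,7,3)
E
```

```text
t 6.4 tcp [0.5767 0.112  0.1435] F [0.2 0.2 0.1] gap 0.452 tot [-0.1007  0.207  -0.0235]
[0.024, -0.022, 0.003, -0.01, 0.0, -0.0]
[0.024, -0.022, 0.003, -0.01, 0.0, -0.0]
[0.024, -0.022, 0.003, -0.01, 0.0, -0.0]
[0.024, -0.022, 0.003, -0.01, 0.0, -0.0]
[0.024, -0.022, 0.003, -0.01, 0.0, -0.0]
[0.024, -0.022, 0.003, -0.01, 0.0, -0.0]
[0.024, -0.022, 0.003, -0.01, 0.0, -0.0]
```

View pics/w4.png

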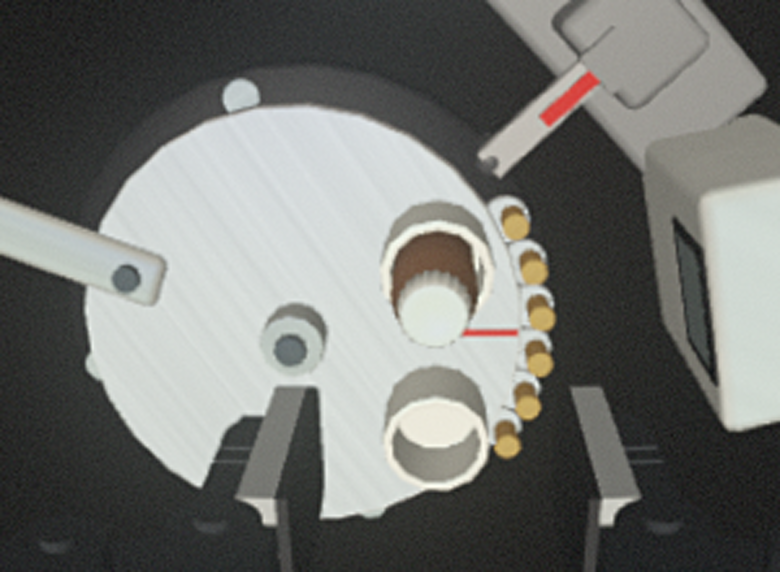

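The vial is seated in cup A. Next is vial 2.

Request:
{"api": "drive_tool", "payload": {"plan": [[0.024,-0.022,0.003,0,0,0,0],[0.024,-0.022,0.003,0,0,0,0],[0.024,-0.022,0.003,0,0,0,0],[0.024,-0.022,0.003,0,0,0,0],[0.024,-0.022,0.003,0,0,0,0],[0.024,-0.022,0.003,0,0,0,0],[0.024,-0.022,0.003,0,0,0,0],[0,0,0,0,0,0,0],[0,0,0,0,0,0,0],[0,0,0,0,0,0,0]]}}

```text
t: 7.4
tcp_pos: [0.4793, 0.3169, 0.122]
tool_rot: [0.804, 0.594, -0.001, -0.0]
force: [0.5, -0.2, 0.2]
finger_gap: 0.496
gripper_force: 0.0
```

```bash
python3 - <<'E'
from h import *
st=manip.sense(); s=snap('wrist'); R=Ro.from_quat(st['tool_rot']).as_matrix()
im=s['image'];hsv=cv2.cvtColor(im,cv2.COLOR_RGB2HSV);w=((hsv[...,1]<70)&(hsv[...,2]>130)).astype(np.uint8)
n,l,sa,c=cv2.connectedComponentsWithStats(w[150:330,250:390])
for i in range(1,n):
    if sa[i,4]>150:
        u,v=c[i]+[250,150];print(sa[i],u,v,wpt(s,st,u,v,.047))
go((.476,.3193,.037),-17,3)
E
```

```text
[ 48  89  29  30 675] 311.72444444444443 253.73333333333335 [0.47580412 0.31949595 0.047     ]
[  0 140  12  35 212] 253.39150943396226 301.63679245283015 [0.43153011 0.29970216 0.047     ]
[125 140  15  40 320] 384.30625 305.178125 [0.50874621 0.27329015 0.047     ]
t 7.45 tcp [0.4796 0.3167 0.1223] F [-0.8 -0.4  0.1] gap 0.498 tot [-0.0036  0.0026 -0.0853]
[0.0005, -0.0014, 0.0284, -0.01, 0.01, -0.04]
[0.0005, -0.0014, 0.0284, -0.01, 0.01, -0.04]
[0.0005, -0.0014, 0.0284, -0.01, 0.01, -0.04]
```

Request:
{"api": "drive_tool", "payload": {"plan": [[0.0015,-0.0042,0.03,0,0,0,0],[0,0,0.03,0,0,0,0],[0,0,0.025,0,0,0,0],[0,0,0,0,0,0,0],[0,0,0,0,0,0,-0.8],[0,0,0,0,0,0,-0.8],[0,0,0,0,0,0,-0.8],[0,0,0,0,0,0,-0.8],[0,0,0,0,0,0,-0.8]]}}

```text
t: 8.35
tcp_pos: [0.4762, 0.3207, 0.0388]
tool_rot: [0.804, 0.595, 0.001, 0.0]
force: [-0.7, 0.5, 3.1]
finger_gap: 0.224
gripper_force: 29.6
```

```bash
python3 - <<'E'
from h import *
go((.563,.0675,.16),-17,7,3)
E
```

```text
t 8.35 tcp [0.4762 0.3207 0.0388] F [-0.7  0.5  3.1] gap 0.224 tot [ 0.0868 -0.2532  0.1212]
[-0.031, 0.022, -0.017, 0.01, -0.01, -0.0]
[-0.031, 0.022, -0.017, 0.01, -0.01, -0.0]
[-0.031, 0.022, -0.017, 0.01, -0.01, -0.0]
[-0.031, 0.022, -0.017, 0.01, -0.01, -0.0]
[-0.031, 0.022, -0.017, 0.01, -0.01, -0.0]
[-0.031, 0.022, -0.017, 0.01, -0.01, -0.0]
[-0.031, 0.022, -0.017, 0.01, -0.01, -0.0]
```

Request:
{"api": "drive_tool", "payload": {"plan": [[0,0,-0.04,0,0,0,-0.8],[0,0,-0.05,0,0,0,-0.8],[0,0,-0.03,0,0,0,-0.8],[-0.036,0.026,0,0,0,0,-0.8],[-0.036,0.026,0,0,0,0,-0.8],[-0.036,0.026,0,0,0,0,-0.8],[-0.036,0.026,0,0,0,0,-0.8],[-0.036,0.026,0,0,0,0,-0.8],[-0.037,0.026,0,0,0,0,-0.8],[0,0,0,0,0,0,-0.8]]}}

```text
t: 9.35
tcp_pos: [0.5642, 0.062, 0.1584]
tool_rot: [0.806, 0.592, 0.001, 0.002]
force: [0.3, -0.1, -0.1]
finger_gap: 0.227
gripper_force: 29.5
```

Request:
{"api": "drive_tool", "payload": {"plan": [[0,0,0.02,0,0,0,-0.8],[0,0,0.02,0,0,0,-0.8],[0,0,0,0,0,0,-0.8],[0,0,0,0,0,0,-0.8]]}}

```text
t: 9.75
tcp_pos: [0.5608, 0.0679, 0.1179]
tool_rot: [0.804, 0.595, -0.0, -0.0]
force: [0.4, -0.1, 0.4]
finger_gap: 0.223
gripper_force: 29.5
```

```bash
python3 - <<'E'
from h import *
go((.5624,.0664,.094),-17,2)
E
```

```text
t 9.75 tcp [0.5608 0.0679 0.1179] F [ 0.4 -0.1  0.4] gap 0.223 tot [ 0.0016 -0.0015 -0.0239]
[-0.0005, 0.001, 0.0119, -0.03, 0.0, 0.0]
[-0.0005, 0.001, 0.0119, -0.03, 0.0, 0.0]
```

Request:
{"api": "drive_tool", "payload": {"plan": [[-0.001,0.002,0.012,0,0,0,-0.8],[0,0,0.012,0,0,0,-0.8],[0,0,0,0,0,0,-0.8],[0,0,0,0,0,0,-0.8],[0,0,0,0,0,0,-0.8]]}}

```text
t: 10.25
tcp_pos: [0.563, 0.0657, 0.0939]
tool_rot: [0.804, 0.595, 0.0, 0.0]
force: [0.5, -1.1, -0.7]
finger_gap: 0.223
gripper_force: 29.5
```

```bash
python3 - <<'E'
from h import *
st=manip.sense(); s=snap('wrist'); np.savez('st.npz',**st)
cv2.imwrite('pics/w5.png',cv2.resize(s['image'][235:375,240:400,::-1],None,fx=4,fy=4,interpolation=cv2.INTER_CUBIC))
print(st['tcp_pos'],st['force'])
E
```

```text
[0.56304243 0.06572    0.09392028] [ 0.49193322 -1.08822423 -0.68023095]
```

View pics/w5.png

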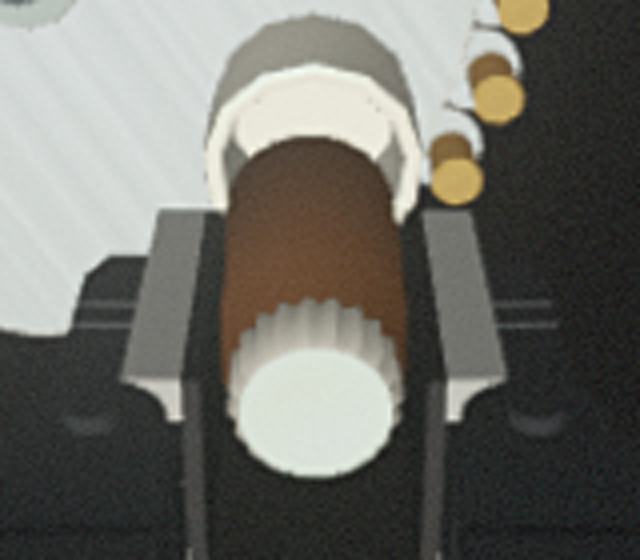

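The crop shows cup B centred at column 312 with its far rim at row 65, and the vial at column 314 with its bottom edge at row 135. It is aligned to about 0.5 mm.

Request:
{"api": "drive_tool", "payload": {"plan": [[0.0005,-0.0003,0.006,0,0,0,-0.8],[0,0,0.006,0,0,0,-0.8],[0,0,0.003,0,0,0,-0.8],[0,0,0,0,0,0,-0.8]]}}

```text
t: 10.7
tcp_pos: [0.5626, 0.0663, 0.0782]
tool_rot: [0.804, 0.595, -0.0, -0.0]
force: [0.9, 0.2, -1.1]
finger_gap: 0.219
gripper_force: 29.5
```

Request:
{"api": "drive_tool", "payload": {"plan": [[0,0,0.005,0,0,0,-0.8],[0,0,0.005,0,0,0,-0.8],[0,0,0.003,0,0,0,-0.8],[0,0,0.0005,0,0,0,-0.8],[0,0,0,0,0,0,-0.8]]}}

```text
t: 11.2
tcp_pos: [0.5627, 0.0663, 0.0651]
tool_rot: [0.804, 0.595, -0.0, -0.0]
force: [0.4, -0.3, -0.0]
finger_gap: 0.221
gripper_force: 29.5
```

Request:
{"api": "drive_tool", "payload": {"plan": [[0,0,0.001,0,0,0,-0.8],[0,0,0,0,0,0,-0.1],[0,0,0,0,0,0,-0.1],[0,0,0,0,0,0,-0.1],[0,0,-0.02,0,0,0,-0.1],[0,0,-0.03,0,0,0,-0.1],[0,0,-0.03,0,0,0,-0.1],[0,0,0,0,0,0,-0.1],[0,0,0,0,0,0,-0.1]]}}

```text
t: 12.1
tcp_pos: [0.5629, 0.0663, 0.145]
tool_rot: [0.804, 0.595, 0.001, 0.001]
force: [-0.5, -0.5, -0.4]
finger_gap: 0.448
gripper_force: 0.0
```

```bash
python3 - <<'E'
from h import *
go((.4462,.1645,.145),53,9,3)
E
```

```text
t 12.1 tcp [0.5629 0.0663 0.145 ] F [-0.5 -0.5 -0.4] gap 0.448 tot [-0.1167  0.0982  0.    ]
[0.007, -0.016, -0.0, 0.01, 0.0, -7.78]
[0.009, -0.015, -0.0, 0.01, 0.0, -7.78]
[0.011, -0.013, -0.0, 0.01, 0.0, -7.78]
[0.012, -0.012, -0.0, 0.01, 0.0, -7.78]
[0.014, -0.01, -0.0, 0.01, 0.0, -7.78]
[0.015, -0.008, -0.0, 0.01, 0.0, -7.78]
[0.016, -0.006, -0.0, 0.01, 0.0, -7.78]
[0.017, -0.004, -0.0, 0.01, 0.0, -7.78]
[0.017, -0.001, -0.0, 0.01, 0.0, -7.78]
```

Request:
{"api": "drive_tool", "payload": {"plan": [[0.007,-0.016,0,0,0,-7.78,0],[0.009,-0.015,0,0,0,-7.78,0],[0.011,-0.013,0,0,0,-7.78,0],[0.012,-0.012,0,0,0,-7.78,0],[0.014,-0.01,0,0,0,-7.78,0],[0.015,-0.008,0,0,0,-7.78,0],[0.016,-0.006,0,0,0,-7.78,0],[0.017,-0.004,0,0,0,-7.78,0],[0.017,-0.001,0,0,0,-7.78,0],[0,0,0,0,0,0,0]]}}

```text
t: 13.1
tcp_pos: [0.4413, 0.1669, 0.143]
tool_rot: [0.317, 0.949, -0.001, -0.003]
force: [0.1, 0.2, -1.2]
finger_gap: 0.502
gripper_force: 0.0
```

Request:
{"api": "drive_tool", "payload": {"plan": [[0,0,0,0,0,0,0],[0,0,0,0,0,0,0]]}}

```text
t: 13.3
tcp_pos: [0.4454, 0.1658, 0.1439]
tool_rot: [0.319, 0.948, -0.0, 0.0]
force: [-0.6, -0.1, 0.5]
finger_gap: 0.503
gripper_force: 0.0
```

```bash
python3 - <<'E'
from h import *
st=manip.sense(); s=snap('wrist'); np.savez('st.npz',**st)
im=s['image'];hsv=cv2.cvtColor(im,cv2.COLOR_RGB2HSV)
red=(((hsv[...,0]<8)|(hsv[...,0]>172))&(hsv[...,1]>150)&(hsv[...,2]>70)).astype(np.uint8)
n,l,sa,c=cv2.connectedComponentsWithStats(red)
for i in range(1,n):
    if sa[i,4]>100: print(sa[i],c[i])
cv2.imwrite('pics/w6.png',im[...,::-1])
b=snap('top');hs=cv2.cvtColor(b['image'],cv2.COLOR_RGB2HSV)
go((.4462,.1645,.065),53,1)
E
```

```text
[305 232  25  47 932] [316.66523605 255.88412017]
t 13.4 tcp [0.4455 0.1657 0.1441] F [-0.3 -0.3 -0.5] gap 0.497 tot [ 0.0007 -0.0012 -0.0791]
[-0.0013, -0.0006, 0.0791, 0.01, 0.02, -0.13]
```

View pics/w6.png

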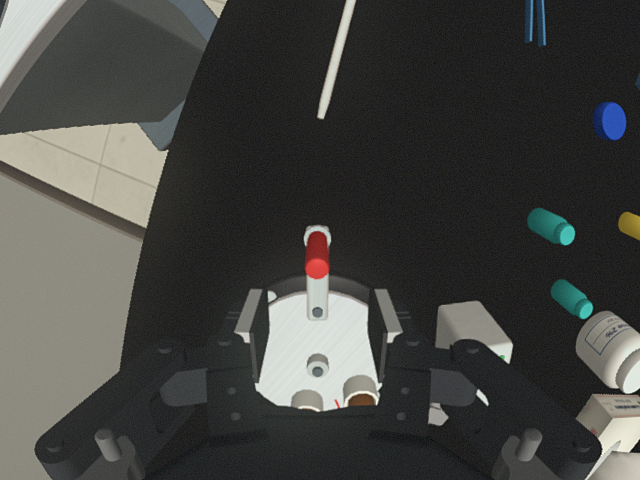

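The wrist view shows the red post top at (317,269), the hub at (317,371) and the lever aligned with the tool x axis. The path is clear.

```bash
python3 - <<'E'
from h import *
s=dict(np.load('wrist.npz'));st=dict(np.load('st.npz'))
H=wpt(s,st,317,268,.085);hub=wpt(s,st,317,371,.039);print(H,hub,np.hypot(*(H-hub)[:2]))
go((*H[:2],.065),53,2)
E
```

```text
[0.44515739 0.16485153 0.085     ] [0.53032123 0.09992071 0.039     ] 0.10709290624353583
t 13.4 tcp [0.4455 0.1657 0.1441] F [-0.3 -0.3 -0.5] gap 0.497 tot [-0.0003 -0.0009 -0.0791]
[-0.0001, -0.0005, 0.0396, 0.01, 0.01, -0.07]
[-0.0001, -0.0005, 0.0396, 0.01, 0.01, -0.07]
```

Request:
{"api": "drive_tool", "payload": {"plan": [[0,-0.001,0.03,0,0,0,0],[0,0,0.03,0,0,0,0],[0,0,0.019,0,0,0,0],[0,0,0,0,0,0,0],[0,0,0,0,0,0,-1],[0,0,0,0,0,0,-1],[0,0,0,0,0,0,-1],[0,0,0,0,0,0,-1],[0,0,0,0,0,0,-1],[0,0,0,0,0,0,-1]], "newtons": 60}}

```text
t: 14.4
tcp_pos: [0.4449, 0.1654, 0.0662]
tool_rot: [0.317, 0.948, 0.0, 0.001]
force: [0.0, -2.7, 7.6]
finger_gap: 0.148
gripper_force: 58.7
```

```bash
cat >> h.py <<'E'
HUB=np.array([.5320,.1005])
def lev():
    s=manip.sense(); R=Ro.from_quat(s['tool_rot']).as_matrix(); r=s['tcp_pos'][:2]-HUB; b=np.arctan2(r[1],r[0]); 
    t=np.array([-np.sin(b),np.cos(b)]); F=s['force'][:2]
    print('t',s['t'],'bearing',round(b%(2*np.pi),4),'r',round(np.hypot(*r),4),'tool y',round(np.degrees(np.arctan2(R[1,1],R[0,1])),1),'Ft',round(F@t,2),'Fr',round(F@r/np.hypot(*r),2),'z',s['tcp_pos'][2].round(4),'Fz',s['force'][2].round(1),'gap',round(s['finger_gap'],3))
E
python3 -c "
from h import *
lev()"
```

```text
t 14.4 bearing 2.5014 r 0.1086 tool y 53.0 Ft 2.14 Fr -1.6 z 0.0662 Fz 7.6 gap 0.148
```

Request:
{"api": "drive_tool", "payload": {"plan": [[0,-0.00217,0,0,0,-1.146,-1],[0,-0.00217,0,0,0,-1.146,-1],[0,-0.00217,0,0,0,-1.146,-1],[0,0,0,0,0,0,-1],[0,0,0,0,0,0,-1]]}}

```text
t: 14.9
tcp_pos: [0.4419, 0.1611, 0.0663]
tool_rot: [0.29, 0.957, 0.001, 0.002]
force: [1.0, 3.4, 6.8]
finger_gap: 0.145
gripper_force: 58.9
```

Request:
{"api": "drive_tool", "payload": {"plan": [[0,-0.00217,0,0,0,-1.146,-1],[0,-0.00217,0,0,0,-1.146,-1],[0,0,0,0,0,0,-1],[0,0,0,0,0,0,-1]]}}

```text
t: 15.3
tcp_pos: [0.4395, 0.1575, 0.0663]
tool_rot: [0.27, 0.963, 0.001, 0.002]
force: [0.9, 3.9, 5.0]
finger_gap: 0.147
gripper_force: 58.9
```

Request:
{"api": "drive_tool", "payload": {"plan": [[0,-0.00217,0,0,0,-1.146,-1],[0,-0.00217,0,0,0,-1.146,-1],[0,0,0,0,0,0,-1],[0,0,0,0,0,0,-1]]}}

```text
t: 15.7
tcp_pos: [0.4373, 0.1537, 0.0663]
tool_rot: [0.251, 0.968, 0.001, 0.002]
force: [0.8, 4.3, 5.5]
finger_gap: 0.145
gripper_force: 58.9
```

```bash
python3 -c "
from h import *
lev()"
```

```text
t 15.7 bearing 2.6297 r 0.1086 tool y 60.9 Ft -4.12 Fr 1.44 z 0.0663 Fz 5.5 gap 0.145
```

Request:
{"api": "drive_tool", "payload": {"plan": [[0,-0.00217,0,0,0,-1.146,-1],[0,-0.00217,0,0,0,-1.146,-1],[0,0,0,0,0,0,-1],[0,0,0,0,0,0,-1]]}}

```text
t: 16.1
tcp_pos: [0.4352, 0.1499, 0.0663]
tool_rot: [0.232, 0.973, 0.001, 0.002]
force: [0.8, 3.6, 5.1]
finger_gap: 0.144
gripper_force: 58.9
```

Request:
{"api": "drive_tool", "payload": {"plan": [[0,-0.00217,0,0,0,-1.146,-1],[0,0,0,0,0,0,-1],[0,0,0,0,0,0,-1]]}}

```text
t: 16.4
tcp_pos: [0.4342, 0.148, 0.0663]
tool_rot: [0.222, 0.975, 0.001, 0.002]
force: [0.9, 4.4, 5.7]
finger_gap: 0.149
gripper_force: 58.9
```

Request:
{"api": "drive_tool", "payload": {"plan": [[0,-0.00217,0,0,0,-1.146,-1],[0,0,0,0,0,0,-1],[0,0,0,0,0,0,-1]]}}

```text
t: 16.7
tcp_pos: [0.4338, 0.1469, 0.0663]
tool_rot: [0.213, 0.977, 0.002, 0.002]
force: [1.2, 9.7, 5.8]
finger_gap: 0.152
gripper_force: 59.0
```

Request:
{"api": "drive_tool", "payload": {"plan": [[0,-0.00217,0,0,0,-1.146,-1],[0,0,0,0,0,0,-1],[0,0,0,0,0,0,-1]]}}

```text
t: 17.0
tcp_pos: [0.4325, 0.1444, 0.0663]
tool_rot: [0.202, 0.979, 0.001, 0.002]
force: [1.8, 5.7, 5.9]
finger_gap: 0.143
gripper_force: 59.2
```

Request:
{"api": "drive_tool", "payload": {"plan": [[0,-0.00217,0,0,0,-1.146,-1],[0,0,0,0,0,0,-1],[0,0,0,0,0,0,-1]]}}

```text
t: 17.3
tcp_pos: [0.4317, 0.1425, 0.0663]
tool_rot: [0.193, 0.981, 0.002, 0.002]
force: [1.7, 6.3, 6.8]
finger_gap: 0.15
gripper_force: 59.2
```

Request:
{"api": "drive_tool", "payload": {"plan": [[0,-0.00217,0,0,0,-1.146,-1],[0,0,0,0,0,0,-1],[0,0,0,0,0,0,-1]]}}

```text
t: 17.6
tcp_pos: [0.4307, 0.1403, 0.0663]
tool_rot: [0.183, 0.983, 0.001, 0.002]
force: [0.6, 5.6, 6.1]
finger_gap: 0.147
gripper_force: 59.2
```

Request:
{"api": "drive_tool", "payload": {"plan": [[0,-0.00217,0,0,0,-1.146,-1],[0,0,0,0,0,0,-1],[0,0,0,0,0,0,-1]]}}

```text
t: 17.9
tcp_pos: [0.4299, 0.1381, 0.0662]
tool_rot: [0.173, 0.985, 0.001, 0.002]
force: [0.3, 3.6, 6.7]
finger_gap: 0.144
gripper_force: 59.2
```

```bash
python3 -c "
from h import *
lev()"
```

```text
t 17.9 bearing 2.7892 r 0.1088 tool y 70.1 Ft -3.46 Fr 0.95 z 0.0662 Fz 6.7 gap 0.144
```

Request:
{"api": "drive_tool", "payload": {"plan": [[0,-0.00217,0,0,0,-1.146,-1],[0,-0.00217,0,0,0,-1.146,-1],[0,0,0,0,0,0,-1],[0,0,0,0,0,0,-1]]}}

```text
t: 18.3
tcp_pos: [0.4283, 0.1336, 0.0662]
tool_rot: [0.153, 0.988, 0.001, 0.002]
force: [1.3, 2.6, 7.0]
finger_gap: 0.146
gripper_force: 59.3
```

Request:
{"api": "drive_tool", "payload": {"plan": [[0,-0.00217,0,0,0,-1.146,-1],[0,0,0,0,0,0,-1],[0,0,0,0,0,0,-1]]}}

```text
t: 18.6
tcp_pos: [0.4277, 0.1317, 0.0662]
tool_rot: [0.143, 0.99, 0.001, 0.002]
force: [-0.3, 3.3, 6.6]
finger_gap: 0.144
gripper_force: 59.3
```

Request:
{"api": "drive_tool", "payload": {"plan": [[0,-0.00217,0,0,0,-1.146,-1],[0,0,0,0,0,0,-1],[0,0,0,0,0,0,-1]]}}

```text
t: 18.9
tcp_pos: [0.4271, 0.1297, 0.0662]
tool_rot: [0.133, 0.991, 0.001, 0.002]
force: [0.7, 3.8, 6.2]
finger_gap: 0.141
gripper_force: 59.3
```

Request:
{"api": "drive_tool", "payload": {"plan": [[0,-0.00217,0,0,0,-1.146,-1],[0,0,0,0,0,0,-1],[0,0,0,0,0,0,-1]]}}

```text
t: 19.2
tcp_pos: [0.4265, 0.1276, 0.0662]
tool_rot: [0.123, 0.992, 0.001, 0.002]
force: [1.4, 3.8, 6.4]
finger_gap: 0.141
gripper_force: 59.3
```

Request:
{"api": "drive_tool", "payload": {"plan": [[0,-0.00217,0,0,0,-1.146,-1],[0,0,0,0,0,0,-1],[0,0,0,0,0,0,-1]]}}

```text
t: 19.5
tcp_pos: [0.4262, 0.1264, 0.0663]
tool_rot: [0.114, 0.993, 0.002, 0.002]
force: [0.2, 9.8, 5.3]
finger_gap: 0.144
gripper_force: 59.3
```

Request:
{"api": "drive_tool", "payload": {"plan": [[0,-0.00217,0,0,0,-1.146,-1],[0,0,0,0,0,0,-1],[0,0,0,0,0,0,-1]]}}

```text
t: 19.8
tcp_pos: [0.4255, 0.1237, 0.0663]
tool_rot: [0.104, 0.995, 0.001, 0.002]
force: [0.4, 6.5, 6.7]
finger_gap: 0.145
gripper_force: 59.4
```

Request:
{"api": "drive_tool", "payload": {"plan": [[0,-0.00217,0,0,0,-1.146,-1],[0,0,0,0,0,0,-1],[0,0,0,0,0,0,-1]]}}

```text
t: 20.1
tcp_pos: [0.4251, 0.1216, 0.0662]
tool_rot: [0.094, 0.996, 0.001, 0.002]
force: [0.5, 6.0, 7.0]
finger_gap: 0.143
gripper_force: 59.4
```

```bash
python3 -c "
from h import *
lev()"
```

```text
t 20.1 bearing 2.9465 r 0.109 tool y 79.2 Ft -6.0 Fr 0.64 z 0.0662 Fz 7.0 gap 0.143
```

Request:
{"api": "drive_tool", "payload": {"plan": [[0,-0.00217,0,0,0,-1.146,-1],[0,-0.00217,0,0,0,-1.146,-1],[0,-0.00217,0,0,0,-1.146,-1],[0,0,0,0,0,0,-1],[0,0,0,0,0,0,-1]]}}

```text
t: 20.6
tcp_pos: [0.4238, 0.1147, 0.0662]
tool_rot: [0.064, 0.998, 0.001, 0.002]
force: [0.6, 4.5, 6.9]
finger_gap: 0.141
gripper_force: 59.5
```

Request:
{"api": "drive_tool", "payload": {"plan": [[0,-0.00217,0,0,0,-1.146,-1],[0,-0.00217,0,0,0,-1.146,-1],[0,0,0,0,0,0,-1],[0,0,0,0,0,0,-1]]}}

```text
t: 21.0
tcp_pos: [0.4233, 0.1104, 0.0662]
tool_rot: [0.044, 0.999, 0.001, 0.002]
force: [1.5, 4.0, 7.1]
finger_gap: 0.143
gripper_force: 59.5
```

Request:
{"api": "drive_tool", "payload": {"plan": [[0,-0.00217,0,0,0,-1.146,-1],[0,0,0,0,0,0,-1],[0,0,0,0,0,0,-1]]}}

```text
t: 21.3
tcp_pos: [0.4231, 0.1083, 0.0662]
tool_rot: [0.034, 0.999, 0.001, 0.002]
force: [0.7, 4.0, 6.6]
finger_gap: 0.143
gripper_force: 59.5
```

Request:
{"api": "drive_tool", "payload": {"plan": [[0,-0.00217,0,0,0,-1.146,-1],[0,0,0,0,0,0,-1],[0,0,0,0,0,0,-1]]}}

```text
t: 21.6
tcp_pos: [0.4229, 0.1061, 0.0662]
tool_rot: [0.024, 1.0, 0.001, 0.002]
force: [0.8, 4.2, 8.3]
finger_gap: 0.146
gripper_force: 59.5
```

Request:
{"api": "drive_tool", "payload": {"plan": [[0,-0.00217,0,0,0,-1.146,-1],[0,0,0,0,0,0,-1],[0,0,0,0,0,0,-1]]}}

```text
t: 21.9
tcp_pos: [0.4229, 0.1048, 0.0662]
tool_rot: [0.015, 1.0, 0.001, 0.002]
force: [1.1, 9.6, 7.6]
finger_gap: 0.144
gripper_force: 59.5
```

Request:
{"api": "drive_tool", "payload": {"plan": [[0,-0.00217,0,0,0,-1.146,-1],[0,0,0,0,0,0,-1],[0,0,0,0,0,0,-1]]}}

```text
t: 22.2
tcp_pos: [0.4228, 0.1021, 0.0662]
tool_rot: [0.004, 1.0, 0.001, 0.002]
force: [0.4, 5.4, 7.2]
finger_gap: 0.143
gripper_force: 59.6
```

```bash
python3 -c "
from h import *
lev()"
```

```text
t 22.2 bearing 3.1273 r 0.1093 tool y 89.6 Ft -5.38 Fr -0.31 z 0.0662 Fz 7.2 gap 0.143
```

Request:
{"api": "drive_tool", "payload": {"plan": [[0,-0.00217,0,0,0,-1.146,-1],[0,-0.00217,0,0,0,-1.146,-1],[0,0,0,0,0,0,-1],[0,0,0,0,0,0,-1]]}}

```text
t: 22.6
tcp_pos: [0.4227, 0.0977, 0.0662]
tool_rot: [-0.016, 1.0, 0.001, 0.002]
force: [0.3, 5.7, 8.1]
finger_gap: 0.142
gripper_force: 59.6
```

Request:
{"api": "drive_tool", "payload": {"plan": [[0,-0.00217,0,0,0,-1.146,-1],[0,-0.00217,0,0,0,-1.146,-1],[0,0,0,0,0,0,-1],[0,0,0,0,0,0,-1]]}}

```text
t: 23.0
tcp_pos: [0.4229, 0.0931, 0.0662]
tool_rot: [-0.036, 0.999, 0.0, 0.002]
force: [0.5, 3.8, 8.3]
finger_gap: 0.144
gripper_force: 59.6
```

Request:
{"api": "drive_tool", "payload": {"plan": [[0,-0.00217,0,0,0,-1.146,-1],[0,0,0,0,0,0,-1],[0,0,0,0,0,0,-1]]}}

```text
t: 23.3
tcp_pos: [0.4231, 0.0908, 0.0662]
tool_rot: [-0.046, 0.999, 0.0, 0.002]
force: [0.9, 2.0, 7.2]
finger_gap: 0.146
gripper_force: 59.6
```

Request:
{"api": "drive_tool", "payload": {"plan": [[0,-0.00217,0,0,0,-1.146,-1],[0,0,0,0,0,0,-1],[0,0,0,0,0,0,-1]]}}

```text
t: 23.6
tcp_pos: [0.4232, 0.0887, 0.0662]
tool_rot: [-0.056, 0.998, 0.0, 0.002]
force: [-0.4, 4.7, 7.5]
finger_gap: 0.147
gripper_force: 59.6
```

```bash
python3 -c "
from h import *
lev()
s=snap('top');cv2.imwrite('pics/t9.png',cv2.resize(s['image'][165:305,330:450,::-1],None,fx=4.2,fy=4.2,interpolation=cv2.INTER_CUBIC))"
```

```text
t 23.6 bearing 3.2498 r 0.1094 tool y 96.4 Ft -4.72 Fr -0.11 z 0.0662 Fz 7.5 gap 0.147
```

View pics/t9.png

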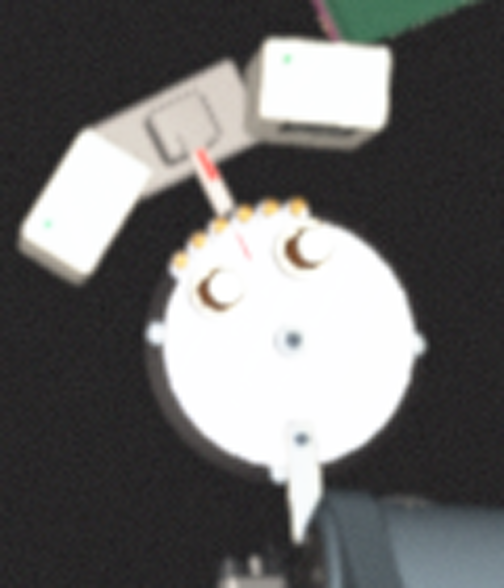

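The picture shows three pins past the pointer tip at (228,212), the red notch-3 line nearly at the pointer, and both vials seated. A small nudge centres the gap.

Request:
{"api": "drive_tool", "payload": {"plan": [[0,-0.0014,0,0,0,-0.7,-1],[0,0,0,0,0,0,-1],[0,0,0,0,0,0,-1],[0,0,0,0,0,0,-1],[0,0,0,0,0,0,-1]]}}

```text
t: 24.15
tcp_pos: [0.4234, 0.0874, 0.0662]
tool_rot: [-0.062, 0.998, 0.0, 0.002]
force: [0.7, 4.0, 7.9]
finger_gap: 0.142
gripper_force: 59.6
```

```bash
python3 -c "
from h import *
lev()
print(manip.sign_off())"
```

```text
t 24.15 bearing 3.2616 r 0.1094 tool y 97.1 Ft -3.92 Fr -1.19 z 0.0662 Fz 7.9 gap 0.142
the job is handed in; nothing more can be done
None
```

Both amber vials are upright in the cups and the lever is held at the third click, about 0.76 rad and short of the fourth pin; the job was handed in at 24 s of robot time.

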